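# Put the press moulds back in the graded rack

## Task

Put the two plaster press moulds that were left out back on end in the grooved rack, which is kept graded by height: the medium one, lying flat, goes in the second slot (two notches, next to the small mould), and after that the tall one, standing on the bench, goes in the third slot; in this order, as the tall one would be in the hand's way. The rack's cheeks leave room to hold a mould only by its two broad faces, so first stand the medium mould on end on the open bench, let it go, and take it again by its upper end. Lower both gently all the way to the slot floor and let go; plaster chips easily, so do not drop them or let the tall one topple, and leave the small mould and the other things on the bench where they are.

Things in the scene. Friction and masses are not known exactly. Their poses are not given: they have to be found in the camera images.
- mould_rack: Fixed plywood rack, 196 mm along own x, 94 along y, 108 high; origin under its centre on the bench, z up. Two 12 mm cheeks (inner faces y = -35, +35 mm) carry 12x12 mm upright battens with pointed tops that form four slots at x = -63, -21, 21, 63 mm (first to fourth, counted by 1 to 4 dark notches in the cheek tops). Floor board 8 mm thick. Between facing battens the middle 46 mm is open.
- slot_2 (a point): Centre of the floor of the rack's second slot (two notches), 8 mm above the bench. A slot is 30 mm wide along x, 70 mm along y, 100 mm deep from the cheek tops. Axes as the rack: x along the row towards the fourth slot (a seated mould's thickness), y across it (its width), z up.
- slot_3 (a point): Centre of the floor of the rack's third slot (three notches); axes as slot_2.
- small_mould: White plaster press mould, 66 mm tall, 64 mm wide, 24 mm thick, already on end in the first slot, its top 74 mm above the bench; origin under its lower end, z along its height.
- medium_mould: White plaster press mould, a solid block 105 mm long (own x), 64 mm wide (y), 24 mm thick (z), with a sunk leaf picture on one face; at the start it lies flat on the bench, carved face up. Origin at the centre of its back face (0 mm above the bench at the start). Either end may go down.
- medium_mould_center (a point): Centre of the medium mould's block, 12 mm from either face, 52.5 mm from either end; axes as medium_mould.
- tall_mould: White plaster press mould, a solid block 140 mm tall (own z), 64 mm wide (y), 24 mm thick (x), leaf picture on its -x face; at the start it stands on end on the bench. Origin at the centre of its lower end.
- tall_mould_center (a point): Centre of the tall mould's block, 70 mm from either end; axes as tall_mould.
- clay_block: grey-brown block of wedged clay, 89x62x56 mm; a bystander; origin at its underside near its middle.
- masking_tape: roll of masking tape lying flat, 76 mm across, 19 mm high; a bystander; origin at its underside near its middle.
- brush_flat: flat glaze brush with a red handle, 195x24x12 mm, lying; a bystander; origin at its underside near its middle.
- loop_tool: wooden loop trimming tool, 172x22x14 mm, lying; a bystander; origin at its underside near its middle.
- needle_tool: needle tool with a red handle, 174x14x14 mm, lying; a bystander; origin at its underside near its middle.
- wood_rib: kidney-shaped wooden throwing rib, 50x93x6 mm, lying; a bystander; origin at its underside near its middle.
- pencil: yellow pencil, 170x7x7 mm, lying; a bystander; origin at its underside near its middle.

How it is judged:
By the outcome, as a careful person would: the job done as asked, in the order asked, and still so for the second after the job is handed in, with the robot touching nothing.
It also fails if it takes over 72 s, if anything falls off the work surface, if the arm or the gripper's body presses on something with over 40 N, if the wrist force passes 120 N, or if a joint passes its speed limit or range.

## Robot

A 6-joint arm with a two-finger parallel gripper is mounted at the origin on a cart in front of the work surface, level with it; the furniture and walls round the work are solid. World frame = base frame: x ahead of the robot, y to its left, z up, the work surface at z = 0. Lengths are in mm, angles in rad, forces in N, time in s.
With the tool pointing down it reaches from about 400 to 925 mm from the base axis. Payload 3.4 kg.
Tool frame: the origin (TCP) lies midway between the tips of the shut fingers; the grasp point (between the pads) lies 19 mm behind it (env.hold_point_z is the distance from the TCP to the grasp point, in mm); z points along the fingers, y is the line along which they close (so a half turn about z gives the same grasp; the last joint's range is limited). The gripper opens to 85 mm and grips with 20 to 120 N. Pads are 22 mm wide; open, the fingers measure 114 mm over their backs; the gripper's body (76 mm by 85 mm) begins 54 mm behind the grasp point. The pads swing forward as they close: fully open they stand 13 mm farther back than shut.
Start: joints at [-1.216, 0.307, 1.506, -0, 1.328, -0.073], TCP at [239.051, -522.958, 193.705] pointing down, gripper open.
Joint ranges: [-3.12, 3.12], [-1.05, 2.28], [0.14, 2.33], [-1.42, 4.57], [0.1, 2.73], [-2.68, 2.68]. Speed limits (rad/s): [2.57, 2.57, 3.14, 3.14, 3.14, 3.14].

## Interface

Orientations are given as a unit quaternion [w, x, y, z].
In Python, from plant import env gives the robot as it stands. The module is installed in compiled form; this text tells all that it offers.
- The arm moves only by the tool step_arm, never from a script. Its argument "motion" is one flat list of numbers, 6 for each row, row after row: the shift along the tool's x, y, z in mm, then the turn, a rotation vector about the tool's x, y, z in rad. A call has 1 to 8 rows; each row is the pose to reach, as a shift and turn from the pose commanded when the call began, along the tool's axes at that moment; what a row does not reach only later rows make up. A row lasts 1/12 s, in which the tool goes at most 41.7 mm and 7.16 degrees, less where a joint would pass 70% of its speed; a pose out of reach is approached as far as the arm can. A call with a gripper value outside its range is refused whole. "grip" is the closure in counts, from 0 (fully open) to 255 (shut), set as the call begins (left out, the last holds). The fingers move at their own pace and stop on an object; "force" is the grip in N (left out, the last holds). Time passes only in rows, so rows that repeat a pose let the fingers close. It gives the time, the measured TCP pose, the force, the opening and the grip force at its end, in the units of the state.
- env.read_state(): the state, without advancing time (a new reading comes with each control period).
- env.get_image(name): name is "scene" or "top" or "wrist"; returns (picture, depth): 400x640x3 uint8, red, green, blue; 400x640 float32, mm along the optical axis (not along the pixel's ray), 0 where there is no reading.
- env.camera_params(name): a dict with "fx", "fy", "cx", "cy" (pixels), "R" (3x3) and "t" (3): a world point X has camera coordinates R X + t; the wrist camera has in their place "hand_eye" (4x4, takes a point from camera to tool coordinates, whose origin is the TCP and whose axes are the flange's). Camera axes: x right, y down, z forward; pixel columns grow to the right and rows downward; lengths in mm; the calibration is good to about 2 mm. The wrist camera is an equidistant fisheye: a pixel r from the principal point sees the ray r / f radians off the axis. A picture is of the moment at which its call begins: read the wrist's pose just before it. camera_params takes no time and is no camera call.
- env.sign_off(): hands the job in; it is judged then, once.
Trained networks look in the newest picture that a camera, given by its name, has taken for a name from the list of things; names that differ only in an ending like _2 or _b are one class to them, and where a whole thing is asked for, a point or a joint stands for the part that bears it (a point fixed in the world has none). Each returns a list of dicts, best first, with "score" (0 to 1); they miss things now and then, are a little off and sometimes report something else, mostly with a low value. They report only what shows in the picture. A call takes as long as a camera call.
- env.trace(camera, name): "mask" (400x640 bool, what is visible of it) and "extent" ([left, top, right, bottom] in pixels, round what is visible of it).
The state is a dict: "time": time; "joints": joint angles; "qd": joint speeds; "effort": joint torques, N m; "eef_pos": TCP position; "tool_rot": TCP orientation; "force": force on the tool from outside, world axes, zero at the start; "moment": the same for the moment, N m; "width": finger opening in mm; "gripper_force": force on a finger pad.
Only numpy, scipy, OpenCV 4.12 (cv2) and the standard library are available. Lean on these libraries where they do the work, as an engineer would, in place of code of your own. Each camera call takes 0.05 s, during which the arm holds its last target. There are 200 camera calls.

## Working session

There is one attempt and no reset: what is moved stays moved. The work goes in short steps, Python scripts to look and compute and a tool call to move; the robot and the scene stay as the last step left them, time stands still between calls to the robot, and variables do not carry over. Pictures are saved under pics/ and viewed, at most 10 in all, crops included, and the job is handed in when it is done.

Besides the shell and the picture viewer there is one more tool, called after "Call:" as name(argument=value, ...) on one line, values as JSON. step_arm: Moves the arm, as the interface text tells. Its arguments: {"type":"object","properties":{"motion":{"type":"array","items":{"type":"number"}},"grip":{"type":"number"},"force":{"type":"number"}},"required":["motion"]}

```bash
mkdir -p pics
cat > h.py <<'E'
import numpy as np, cv2
from plant import env
from scipy.spatial.transform import Rotation as R
def cloud(cam,d):
    p=env.camera_params(cam); v,u=np.mgrid[0:400,0:640]
    X=np.stack([(u-p['cx'])/p['fx']*d,(v-p['cy'])/p['fy']*d,d],-1)
    return (X-np.array(p['t']))@np.array(p['R'])
def rot(q): return R.from_quat([q[1],q[2],q[3],q[0]])
def rect(P):
    (c,s,a)=cv2.minAreaRect(P[:,:2].astype(np.float32)); return np.round(c,1),np.round(s,1),round(a,1)
def rel(pos,Rm):
    """from current pose to target: shift, rotvec in tool axes"""
    s=env.read_state(); r=rot(s['tool_rot'])
    return np.round(r.inv().apply(np.array(pos)-s['eef_pos']),1), np.round((r.inv()*Rm).as_rotvec(),3)
E
python3 - <<'E'
from h import *
s=env.read_state(); print({k:np.round(v,3) for k,v in s.items()}, env.hold_point_z)
print(rot(s['tool_rot']).as_matrix().round(3))
for cam in ['top','scene']:
    im,d=env.get_image(cam); cv2.imwrite(f'pics/{cam}.png',im[:,:,::-1]); C=cloud(cam,d)
    np.savez(f'{cam}.npz',C=C,d=d)
    for n in ['mould_rack','small_mould','medium_mould','tall_mould','clay_block','masking_tape','brush_flat','loop_tool','needle_tool','wood_rib','pencil']:
        for t in env.trace(cam,n)[:2]:
            m=t['mask']&(d>0)
            if m.sum()<20: continue
            P=C[m]; zt=np.percentile(P[:,2],95); Q=P[P[:,2]>zt-8]
            print(cam,n,round(t['score'],2),t['extent'],'ztop',zt.round(1),*rect(Q))
E
```

```text
{'time': np.float64(0.0), 'joints': array([-1.216,  0.308,  1.508,  0.   ,  1.328, -0.073]), 'qd': array([-0.001, -0.001,  0.001, -0.003,  0.001, -0.001]), 'effort': array([ 3.0000e-03, -4.5754e+01, -2.5191e+01,  0.0000e+00,  1.3000e-02,
        0.0000e+00]), 'eef_pos': array([ 238.788, -522.223,  192.789]), 'tool_rot': array([-0.001,  0.977,  0.213, -0.   ]), 'force': array([ 0.079, -0.09 ,  0.183]), 'moment': array([ 0.025, -0.022, -0.005]), 'gripper_force': np.float64(0.0), 'width': np.float64(85.509)} 18.700000000000003
[[ 0.909  0.416 -0.001]
 [ 0.416 -0.909  0.002]
 [ 0.    -0.002 -1.   ]]
top mould_rack 0.59 [375.4, 178.1, 464.5, 232.0] ztop 109.2 [ 489.3 -163.1] [178.5  94.8] 82.8
top small_mould 0.54 [436.9, 192.9, 452.6, 222.4] ztop 76.8 [ 484.4 -222. ] [36.2 59.7] 73.5
top medium_mould 0.85 [261.4, 197.9, 308.5, 226.9] ztop 25.8 [484.3 164.2] [ 65.  104.6] 8.6
top medium_mould 0.69 [372.0, 180.2, 468.0, 234.8] ztop 109.1 [ 489.7 -163.2] [178.8  95.6] 82.8
top tall_mould 0.8 [185.0, 196.6, 227.9, 227.8] ztop 141.5 [477.2 345.5] [24.9 63.8] 17.8
top tall_mould 0.41 [215.2, 1
[... 1478 characters left out ...]
, 233.9] ztop 54.6 [672.3 302.4] [57.7 81.8] 18.5
scene clay_block 0.25 [345.8, 150.1, 409.8, 208.8] ztop 107.5 [ 487.4 -159.8] [182.2  98.9] 82.2
scene masking_tape 0.65 [269.8, 198.0, 294.2, 216.3] ztop 20.8 [637.3 116.5] [77.7 72.9] 85.4
scene brush_flat 0.68 [366.0, 200.0, 393.5, 232.8] ztop 11.9 [386.3 -31.6] [ 20.2 189.6] 15.5
scene brush_flat 0.6 [308.1, 239.3, 361.7, 264.1] ztop 14.2 [363.5 192.8] [166.  23.] 77.4
scene loop_tool 0.78 [309.8, 242.3, 361.1, 264.2] ztop 14.2 [360.6 192.1] [163.5  16.2] 75.4
scene needle_tool 0.48 [230.4, 241.3, 244.2, 246.7] ztop 13.2 [576.9 332.1] [36.1  8.6] 76.2
scene wood_rib 0.71 [264.8, 272.9, 299.2, 298.8] ztop 9.0 [369.3 370.4] [91.9 49.4] 89.6
```

Run:
```python
import cv2,numpy as np
im=cv2.imread('pics/top.png')[90:300,170:510]; cv2.imwrite('pics/a.png',cv2.resize(im,None,fx=2.3,fy=2.3,interpolation=cv2.INTER_CUBIC))
```

```text
(no output)
```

View pics/a.png

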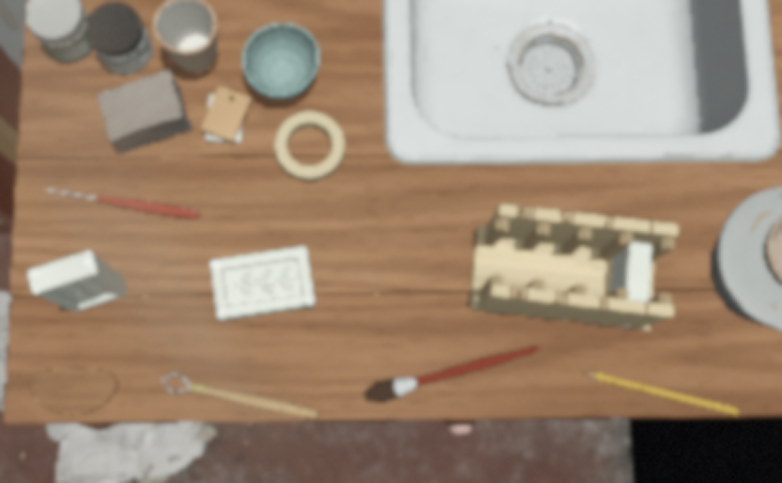

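The picture shows the rack at right, with the small mould in its right-hand (−y) slot at about (638,270). The medium mould lies flat at (262,283), the tall one stands at (75,280), and the brush and loop tool lie in front. The network's positions agree with the given sizes.

I'm moving over the medium mould, passing high above the rack.

Call:
step_arm(motion=[374,-238,0,0,0,-1.29,374,-238,0,0,0,-1.29,374,-238,0,0,0,-1.29,374,-238,0,0,0,-1.29,374,-238,0,0,0,-1.29,374,-238,0,0,0,-1.29,374,-238,0,0,0,-1.29,374,-238,0,0,0,-1.29], grip=0, force=60)

```text
time: 1.87
eef_pos: [421.2, -241.6, 194.0]
tool_rot: [0.0, 0.754, 0.657, 0.0]
force: [0.5, -0.5, -0.2]
width: 85.0
gripper_force: 0.0
```

```bash
cat >> h.py <<'E'
def down(a):
    """tool down, closing axis y at angle a deg"""
    a=np.radians(a); y=[np.cos(a),np.sin(a),0]; x=[-np.sin(a),np.cos(a),0]
    return R.from_matrix(np.array([x,y,[0,0,-1]]).T)
def log():
    s=env.read_state(); f=open('log.txt','a'); f.write(' '.join(f'{v:.5f}' for v in [*s['joints'],*s['eef_pos'],*s['tool_rot']])+'\n')
    return s
def show():
    s=log(); print('t',s['time'].round(2),'pos',s['eef_pos'].round(1),'q',s['joints'].round(2),'w',s['width'].round(1),'F',s['force'].round(1),'g',s['gripper_force'].round(1)); print(rot(s['tool_rot']).as_matrix().round(3).tolist())
E
python3 - <<'E'
from h import *
show(); print(rel([480,195,100],down(8.6)))
print(env.camera_params('wrist'))
E
```

```text
Traceback (most recent call last):
  File "h.py", line 23, in show
    s=log(); print('t',s['time'].round(2),'pos',s['eef_pos'].round(1),'q',s['joints'].round(2),'w',s['width'].round(1),'F',s['force'].round(1),'g',s['gripper_force'].round(1)); print(rot(s['tool_rot']).as_matrix().round(3).tolist())
                       ^^^^^^^^^^^^^^^
AttributeError: 'float' object has no attribute 'round'
```

```bash
sed -i "s/s\['time'\].round(2)/round(float(s['time']),2)/; s/s\['width'\].round(1)/round(float(s['width']),1)/; s/s\['gripper_force'\].round(1)/round(float(s['gripper_force']),1)/" h.py
cat >> h.py <<'E'
def wcloud(save=None):
    s=env.read_state(); im,d=env.get_image('wrist'); p=env.camera_params('wrist')
    if save: cv2.imwrite(save,im[:,:,::-1])
    v,u=np.mgrid[0:400,0:640]; a=(u-p['cx'])/p['fx']; b=(v-p['cy'])/p['fy']; th=np.hypot(a,b)+1e-9
    k=np.tan(np.minimum(th,1.5))/th; H=np.array(p['hand_eye'])
    X=np.stack([a*k*d,b*k*d,d],-1)@H[:3,:3].T+H[:3,3]
    return rot(s['tool_rot']).apply(X.reshape(-1,3)).reshape(X.shape)+s['eef_pos'], im, d
E
python3 - <<'E'
from h import *
show(); print(rel([480,195,100],down(8.6)))
p=env.camera_params('wrist'); print({k:np.round(v,3).tolist() for k,v in p.items()})
C,im,d=wcloud('pics/w1.png')
np.savez('w1.npz',C=C,d=d)
for n in ['mould_rack','small_mould']:
    for t in env.trace('wrist',n)[:2]:
        m=t['mask']&(d>0); P=C[m]; zt=np.percentile(P[:,2],95)
        print(n,round(t['score'],2),t['extent'],zt.round(1),*rect(P[P[:,2]>zt-8]))
E
```

```text
t 1.87 pos [ 421.2 -241.6  194. ] q [-0.61  0.18  1.68  0.    1.28 -0.47] w 85.0 F [ 0.5 -0.5 -0.2] g 0.0
[[0.136, 0.991, 0.001], [0.991, -0.136, -0.0], [-0.0, 0.001, -1.0]]
(array([440.5,  -1. ,  93.8]), array([ 0.001,  0.   , -0.286]))
{'fx': 309.707, 'fy': 309.707, 'cx': 319.752, 'cy': 194.603, 'hand_eye': [[-0.0, -0.951, -0.31, 79.837], [1.0, -0.0, 0.0, 0.091], [-0.0, -0.31, 0.951, -180.344], [0.0, 0.0, 0.0, 1.0]]}
mould_rack 0.93 [325.8, 0.5, 437.7, 190.6] 108.8 [ 489.2 -163.9] [175.6  95.2] 82.9
small_mould 0.7 [351.0, 133.3, 407.2, 167.1] 75.1 [ 481.6 -220.7] [30. 62.] 82.7
```

View pics/w1.png

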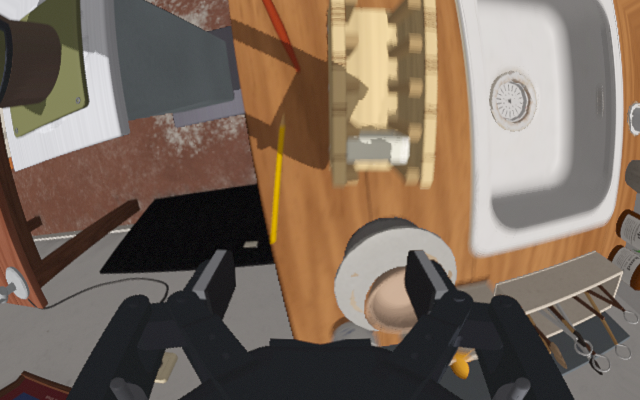

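The wrist view shows the rack at columns 330–437, rows 0–190, with the small mould at (380,150). All cameras agree on the rack at (489,−163.5), axis 82.9°. Next I check that centre against the battens and move on.

Run:
```python
from h import *
a=np.radians(82.85); ex=np.array([np.cos(a),np.sin(a)]); ey=np.array([-ex[1],ex[0]]); c=np.array([489.2,-163.5])
for f in ['w1','top','scene']:
    C=np.load(f+'.npz')['C'].reshape(-1,3); q=C[:,:2]-c; u=q@ex; v=q@ey; z=C[:,2]
    m=(abs(u)<110)&(abs(v)<55)&(z>60)&(z<125)
    t=m&(z>100)
    print(f,'cheek v',np.percentile(v[t],[1,99]).round(1),'u',np.percentile(u[t],[1,99]).round(1))
    for s in (-1,1):
        b=m&(s*v>24)&(s*v<32)&(z>80)
        print(s,np.c_[np.histogram(u[b],np.arange(-105,106,7))[0],].T.tolist())
        for c0 in (-84,-42,0,42,84):
            k=b&(abs(u-c0)<14)&(z>92)
            if k.sum()>3: print('   ',c0,k.sum(),u[k].mean().round(1),u[k].min().round(1),u[k].max().round(1),z[k].max().round(1))
    sm=m&(abs(v)<20)&(z>72)&(z<79)&(u<-30); print('small',sm.sum(),np.percentile(u[sm],[2,98]).round(1))
```

```text
w1 cheek v [-46.6  47.2] u [-85.7  84.8]
-1 [[0, 0, 28, 82, 18, 0, 0, 0, 31, 75, 7, 0, 0, 0, 42, 65, 3, 0, 0, 0, 72, 52, 2, 0, 0, 0, 90, 35, 0, 0]]
    -84 106 -81.7 -89.4 -76.7 103.5
    -42 104 -40.1 -46.2 -34.8 102.9
    0 109 1.2 -5.1 7.6 103.1
    42 109 42.4 36.8 49.3 102.9
    84 93 82.7 78.7 88.0 103.8
1 [[0, 0, 32, 74, 37, 0, 0, 0, 36, 71, 27, 0, 0, 0, 46, 75, 0, 0, 0, 0, 72, 64, 0, 0, 0, 0, 90, 0, 0, 0]]
    -84 118 -81.5 -88.8 -75.8 103.1
    -42 125 -39.7 -46.1 -34.2 103.5
    0 121 1.1 -4.3 6.6 103.5
    42 118 42.6 37.7 48.7 103.0
    84 64 80.9 78.6 83.8 102.1
small 888 [-72.5 -50.2]
top cheek v [-47.2  46.9] u [-87.   88.2]
-1 [[0, 0, 6, 16, 0, 0, 0, 0, 6, 16, 0, 0, 0, 0, 8, 14, 0, 0, 0, 0, 7, 13, 0, 0, 0, 0, 8, 14, 0, 0]]
    -84 17 -83.1 -91.0 -77.9 102.9
    -42 16 -41.2 -46.2 -37.1 103.9
    0 18 0.6 -4.4 5.4 101.7
    42 16 42.9 37.8 47.7 104.3
    84 18 84.1 79.3 89.1 102.3
1 [[0, 0, 7, 15, 0, 0, 0, 0, 7, 17, 0, 0, 0, 0, 7, 17, 0, 0, 0, 0, 6, 15, 0, 0, 0, 0, 7, 15, 0, 0]]
    -84 18 -82.7 -88.2 -77.7 102.7
    -42 21 -40.9 -47.4 -36.1 102.7
    0 21 0.9 -5.5 6.1 102.6
    42 19 43.6 38.3 48.7 105.9
    84 19 84.8 79.2 89.2 101.7
small 142 [-73.6 -51.5]
scene cheek v [-48.   49.6] u [-83.2  93.4]
-1 [[0, 0, 2, 11, 6, 0, 2, 0, 3, 8, 9, 1, 0, 0, 5, 11, 6, 0, 0, 0, 0, 11, 10, 1, 1, 0, 3, 11, 9, 0]]
    -84 10 -78.8 -84.1 -74.2 104.0
    -42 10 -36.3 -42.7 -30.8 102.6
    0 8 2.9 -4.3 7.3 101.9
    42 10 48.3 44.7 51.9 103.4
    84 12 90.0 84.8 94.0 101.8
1 [[0, 0, 0, 1, 0, 0, 0, 0, 0, 0, 0, 0, 0, 0, 0, 1, 0, 0, 0, 0, 0, 0, 0, 0, 0, 0, 0, 6, 9, 0]]
    84 9 89.8 86.2 94.5 101.1
small 2 [-58.8 -45.7]
```

Call:
step_arm(motion=[200,0,0,0,0,-0.286,200,0,0,0,0,-0.286,200,0,0,0,0,-0.286,200,0,0,0,0,-0.286,200,0,0,0,0,-0.286,440,-1,94,0,0,-0.286,440,-1,94,0,0,-0.286,440,-1,94,0,0,-0.286])

```text
time: 2.68
eef_pos: [465.5, 70.1, 148.2]
tool_rot: [0.001, 0.656, 0.755, 0.0]
force: [1.0, 0.2, 0.2]
width: 85.2
gripper_force: 0.0
```

Run:
```python
from h import *
show(); print(rel([480,195,60],down(8.6)))
```

```text
t 2.68 pos [465.5  70.1 148.2] q [ 0.06  0.2   1.78 -0.    1.15 -0.08] w 85.2 F [1.  0.2 0.2] g 0.0
[[-0.14, 0.99, 0.002], [0.99, 0.14, -0.001], [-0.001, 0.002, -1.0]]
(array([121.8,  31.7,  88.1]), array([ 0.002,  0.001, -0.01 ]))
```

Call:
step_arm(motion=[122,31,88,0,0,-0.01,122,31,88,0,0,-0.01,122,31,88,0,0,-0.01,122,31,88,0,0,-0.01,122,31,88,0,0,-0.01,122,31,88,0,0,-0.01,122,31,88,0,0,-0.01])

```text
time: 3.27
eef_pos: [478.4, 193.8, 60.2]
tool_rot: [0.0, 0.651, 0.759, -0.0]
force: [-0.0, -0.1, -0.5]
width: 85.5
gripper_force: 0.0
```

Run:
```python
from h import *
show(); print(rel([480,195,-3],down(8.6)))
C,im,d=wcloud('pics/w2.png'); P=C.reshape(-1,3)[(d>0).ravel()]
k=(P[:,2]>18)&(P[:,2]<30)&(abs(P[:,0]-484)<90)&(abs(P[:,1]-164)<90)
from h import *
print('pts',k.sum(),rect(P[k]),np.percentile(P[k,2],[5,50,95]))
for t in env.trace('wrist','medium_mould')[:2]:
    m=t['mask']&(d>0); Q=C[m]; Q=Q[(Q[:,2]>20)&(Q[:,2]<30)]; print(t['score'],t['extent'],rect(Q) if len(Q) else '')
```

```text
t 3.27 pos [478.4 193.8  60.2] q [ 0.3   0.37  1.8  -0.    0.97  0.15] w 85.5 F [-0.  -0.1 -0.5] g 0.0
[[-0.152, 0.988, -0.0], [0.988, 0.152, -0.001], [-0.001, -0.0, -1.0]]
(array([ 1. ,  1.8, 63.2]), array([-0.   ,  0.001,  0.003]))
pts 6257 (array([484.5, 166.8]), array([ 64.9, 105.1]), 8.7) [18.2758297  23.60028114 24.95646251]
0.82 [281.3, 166.1, 366.6, 296.4] (array([484.2, 166.8]), array([ 64.5, 105.1]), 8.6)
```

View pics/w2.png

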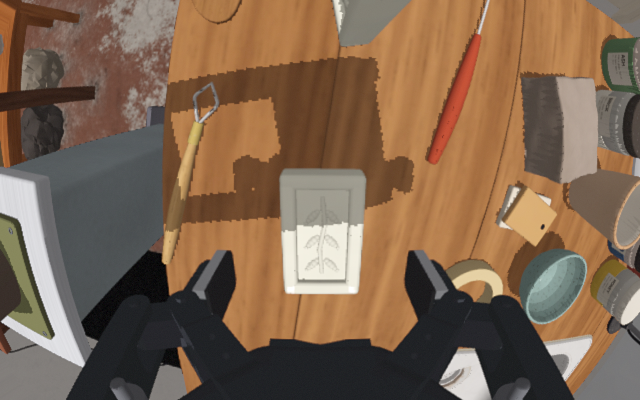

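The wrist picture shows the mould at columns 281–366, rows 166–296, square between the fingers. Its centre (484.4,166.5) matches the top camera. I'm going down near its far (+y) end.

Call:
step_arm(motion=[4,2,40,0,0,0,4,2,52,0,0,0,4,2,58,0,0,0,4,2,62,0,0,0,4,2,62,0,0,0,4,2,62,0,0,0])

```text
time: 3.87
eef_pos: [480.2, 199.2, -0.9]
tool_rot: [0.001, 0.651, 0.759, 0.001]
force: [-0.3, -0.2, 0.3]
width: 85.4
gripper_force: 0.0
```

Call:
step_arm(motion=[0,0,0,0,0,0,0,0,0,0,0,0,0,0,0,0,0,0,0,0,0,0,0,0,0,0,0,0,0,0,0,0,0,0,0,0,0,0,0,0,0,0,0,0,0,0,0,0], grip=120, force=60)

```text
time: 4.53
eef_pos: [479.2, 199.5, -1.9]
tool_rot: [-0.0, 0.651, 0.759, -0.0]
force: [-0.2, -0.5, 0.3]
width: 45.2
gripper_force: 0.0
```

Run:
```python
from h import *
show()
```

```text
t 4.53 pos [479.2 199.5  -1.9] q [ 0.31  0.46  1.86 -0.    0.82  0.16] w 45.2 F [-0.2 -0.5  0.3] g 0.0
[[-0.154, 0.988, -0.0], [0.988, 0.154, -0.0], [-0.0, -0.0, -1.0]]
```

Run:
```python
from h import *
C,im,d=wcloud('pics/w3.png')
for t in env.trace('wrist','medium_mould')[:2]:
    m=t['mask']&(d>0); Q=C[m]; print(t['score'],t['extent'],np.percentile(Q[:,2],[5,50,95]),rect(Q))
s=env.read_state(); print(s['effort'],s['moment'])
```

```text
0.83 [263.3, 201.8, 384.2, 342.8] [14.16042085 18.46244316 24.64952841] (array([483.4, 163.5]), array([ 74.1, 112.5]), 10.2)
[ 7.52184307e-03 -4.55704951e+01 -1.53263175e+01  3.10105697e-04
  1.59716510e-03 -2.21891284e-06] [0.02256306 0.0178567  0.00360209]
```

View pics/w3.png

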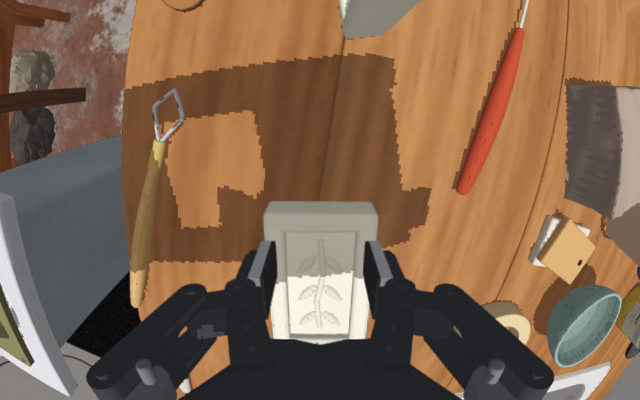

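Run:
```python
from h import *
C,im,d=wcloud(); s=env.read_state(); r=rot(s['tool_rot'])
T=r.inv().apply((C-s['eef_pos']).reshape(-1,3)).reshape(C.shape)
for row in (230,240,245,250,260,270,280,290,300):
    print(row,[(c,*T[row,c].round().astype(int),int(C[row,c,2].round())) for c in (255,262,268,272,320,368,378)])
```

```text
230 [(255, np.int64(-2), np.int64(-41), np.int64(-3), 1), (262, np.int64(-2), np.int64(-37), np.int64(-2), 0), (268, np.int64(9), np.int64(-29), np.int64(-25), 23), (272, np.int64(8), np.int64(-26), np.int64(-25), 23), (320, np.int64(9), np.int64(0), np.int64(-26), 24), (368, np.int64(9), np.int64(27), np.int64(-26), 24), (378, np.int64(-3), np.int64(38), np.int64(-1), -1)]
240 [(255, np.int64(-9), np.int64(-42), np.int64(-2), 0), (262, np.int64(12), np.int64(-28), np.int64(-45), 43), (268, np.int64(2), np.int64(-29), np.int64(-25), 23), (272, np.int64(3), np.int64(-26), np.int64(-27), 25), (320, np.int64(0), np.int64(0), np.int64(-20), 18), (368, np.int64(2), np.int64(27), np.int64(-25), 23), (378, np.int64(12), np.int64(29), np.int64(-44), 42)]
245 [(255, np.int64(-13), np.int64(-42), np.int64(-2), 0), (262, np.int64(11), np.int64(-28), np.int64(-48), 47), (268, np.int64(12), np.int64(-25), np.int64(-49), 47), (272, np.int64(12), np.int64(-23), np.int64(-50), 48), (320, np.int64(-3), np.int64(0), np.int64(-21), 19), (368, np.int64(12), np.int64(23), np.int64(-50), 48), (378, np.int
[... 1650 characters left out ...]
int64(6), np.int64(-23), np.int64(-78), 76), (268, np.int64(0), np.int64(-22), np.int64(-71), 69), (272, np.int64(-7), np.int64(-23), np.int64(-60), 58), (320, np.int64(-34), np.int64(0), np.int64(-21), 19), (368, np.int64(-5), np.int64(23), np.int64(-63), 61), (378, np.int64(5), np.int64(24), np.int64(-77), 75)]
300 [(255, np.int64(13), np.int64(-23), np.int64(-94), 92), (262, np.int64(0), np.int64(-24), np.int64(-78), 76), (268, np.int64(-5), np.int64(-23), np.int64(-71), 69), (272, np.int64(-10), np.int64(-22), np.int64(-64), 62), (320, np.int64(-44), np.int64(0), np.int64(-19), 17), (368, np.int64(-9), np.int64(23), np.int64(-65), 63), (378, np.int64(0), np.int64(24), np.int64(-78), 76)]
```

The fingers closed to 45 mm above the block without touching it. The depth image puts the real fingertips about 42 mm behind the reported TCP, not level with it. I'll reopen, go down part of the way, and measure the tips again.

Call:
step_arm(motion=[0,0,0,0,0,0,0,0,0,0,0,0,0,0,0,0,0,0,0,0,0,0,0,0,0,0,0,0,0,0,0,0,0,0,0,0,0,0,0,0,0,0,0,0,0,0,0,0], grip=0)

```text
time: 5.35
eef_pos: [479.2, 199.4, -1.9]
tool_rot: [-0.0, 0.651, 0.759, 0.0]
force: [-0.4, -0.1, -0.4]
width: 85.7
gripper_force: 0.0
```

Call:
step_arm(motion=[0,0,10,0,0,0,0,0,18,0,0,0,0,0,22,0,0,0,0,0,25,0,0,0,0,0,25,0,0,0])

```text
time: 5.77
eef_pos: [478.3, 199.1, -28.0]
tool_rot: [-0.001, 0.651, 0.759, -0.001]
force: [0.5, 0.6, 1.3]
width: 85.5
gripper_force: 0.0
```

```bash
cat >> h.py <<'E'
def tips():
    C,im,d=wcloud(); s=env.read_state(); T=rot(s['tool_rot']).inv().apply((C-s['eef_pos']).reshape(-1,3)).reshape(C.shape)
    m=(d>0)&(abs(T[...,0])<14)&(abs(T[...,1])>15)&(abs(T[...,1])<62)&(d<185)
    m[:200]=0
    h=np.histogram(T[m][:,2],np.arange(-110,31,5)); print([(int(b),int(n)) for b,n in zip(h[1],h[0])])
    return T,d,m
E
python3 - <<'E'
from h import *
show(); T,d,m=tips()
for row in range(225,320,10):
    print(row,[(c,*T[row,c].round().astype(int).tolist()) for c in (215,222,230,408,416)])
E
```

```text
t 5.77 pos [478.3 199.1 -28. ] q [0.31 0.5  1.88 0.   0.76 0.16] w 85.5 F [0.5 0.6 1.3] g 0.0
[[-0.153, 0.988, -0.002], [0.988, 0.153, -0.001], [-0.0, -0.002, -1.0]]
[(-110, 1016), (-105, 2479), (-100, 902), (-95, 351), (-90, 653), (-85, 608), (-80, 674), (-75, 625), (-70, 562), (-65, 546), (-60, 430), (-55, 2542), (-50, 432), (-45, 381), (-40, 0), (-35, 1), (-30, 3128), (-25, 0), (-20, 0), (-15, 0), (-10, 0), (-5, 0), (0, 0), (5, 0), (10, 0), (15, 0), (20, 0), (25, 0)]
225 [(215, 13, -58, -28), (222, 12, -55, -27), (230, 12, -50, -27), (408, 13, 48, -28), (416, 12, 53, -28)]
235 [(215, 6, -59, -28), (222, 6, -55, -28), (230, 7, -50, -28), (408, 6, 49, -27), (416, 7, 54, -29)]
245 [(215, 0, -60, -28), (222, 0, -56, -28), (230, 0, -51, -27), (408, 0, 50, -28), (416, 0, 55, -27)]
255 [(215, 11, -48, -60), (222, 11, -45, -59), (230, 8, -43, -53), (408, 8, 42, -52), (416, 11, 44, -59)]
265 [(215, 12, -45, -70), (222, 80, 0, -180), (230, 4, -43, -56), (408, 3, 43, -54), (416, 10, 42, -66)]
275 [(215, 11, -43, -77), (222, 8, -42, -70), (230, 0, -43, -59), (408, -1, 42, -57), (416, 5, 43, -67)]
285 [(215, 9, -43, -80), (222, 2, -43, -71), (230, -4, -43, -61), (408, -6, 43, -58), (416, 2, 43, -70)]
295 [(215, 4, -43, -81), (222, -1, -43, -74), (230, -8, -43, -64), (408, -9, 42, -62), (416, -3, 43, -71)]
305 [(215, 1, -43, -84), (222, -4, -43, -77), (230, -43, -57, -28), (408, -44, 56, -28), (416, -6, 43, -74)]
315 [(215, 17, -33, -108), (222, -9, -43, -78), (230, -52, -58, -28), (408, -52, 57, -28), (416, -9, 42, -78)]
```

Measured tips: about 52 mm behind the reported TCP when open, and about 46 mm at 64 mm opening. So I go 14 mm further down and grip.

Call:
step_arm(motion=[0,0,6,0,0,0,0,0,10,0,0,0,0,0,13,0,0,0,0,0,13,0,0,0])

```text
time: 6.15
eef_pos: [478.7, 199.3, -40.6]
tool_rot: [-0.0, 0.651, 0.759, -0.001]
force: [-0.1, -0.4, -0.2]
width: 85.6
gripper_force: 0.0
```

Call:
step_arm(motion=[0,0,0,0,0,0,0,0,0,0,0,0,0,0,0,0,0,0,0,0,0,0,0,0,0,0,0,0,0,0,0,0,0,0,0,0,0,0,0,0,0,0,0,0,0,0,0,0], grip=150, force=60)

```text
time: 6.82
eef_pos: [479.5, 199.6, -39.5]
tool_rot: [0.0, 0.651, 0.759, 0.0]
force: [0.6, -0.2, 5.1]
width: 62.9
gripper_force: 66.3
```

Run:
```python
from h import *
show(); T,d,m=tips()
L=np.loadtxt('log.txt'); print(L[:,:6].round(3),L[:,6:9].round(0))
```

```text
t 6.82 pos [479.5 199.6 -39.5] q [0.31 0.52 1.89 0.   0.73 0.16] w 62.9 F [ 0.6 -0.2  5.1] g 66.3
[[-0.153, 0.988, 0.001], [0.988, 0.153, 0.0], [0.0, 0.001, -1.0]]
[(-110, 1053), (-105, 1688), (-100, 3332), (-95, 1228), (-90, 612), (-85, 598), (-80, 505), (-75, 574), (-70, 556), (-65, 3092), (-60, 905), (-55, 140), (-50, 33), (-45, 680), (-40, 1852), (-35, 0), (-30, 0), (-25, 0), (-20, 0), (-15, 0), (-10, 0), (-5, 0), (0, 0), (5, 0), (10, 0), (15, 0), (20, 0), (25, 0)]
[[-6.080e-01  1.810e-01  1.684e+00  0.000e+00  1.276e+00 -4.720e-01]
 [-6.080e-01  1.810e-01  1.684e+00  0.000e+00  1.276e+00 -4.720e-01]
 [ 6.000e-02  2.040e-01  1.783e+00 -1.000e-03  1.153e+00 -8.000e-02]
 [ 3.040e-01  3.690e-01  1.804e+00 -1.000e-03  9.680e-01  1.520e-01]
 [ 3.130e-01  4.610e-01  1.862e+00 -0.000e+00  8.190e-01  1.590e-01]
 [ 3.130e-01  5.020e-01  1.884e+00  0.000e+00  7.580e-01  1.590e-01]
 [ 3.130e-01  5.210e-01  1.893e+00  0.000e+00  7.270e-01  1.590e-01]] [[ 421. -242.  194.]
 [ 421. -242.  194.]
 [ 465.   70.  148.]
 [ 478.  194.   60.]
 [ 479.  199.   -2.]
 [ 478.  199.  -28.]
 [ 480.  200.  -39.]]
```

The mould is held with 66 N at 63 mm. I'm lifting and starting the tilt.

Call:
step_arm(motion=[0,0,-10,0,0,0,0,0,-40,0,0,0,0,0,-70,0,0,0,0,0,-100,0,0.1,0,0,0,-110,0,0.22,0,0,0,-110,0,0.34,0,0,0,-110,0,0.46,0,0,0,-110,0,0.5,0])

```text
time: 7.53
eef_pos: [480.6, 197.0, 70.4]
tool_rot: [-0.188, 0.631, 0.735, 0.163]
force: [-1.8, 0.6, -1.7]
width: 62.9
gripper_force: 66.7
```

Run:
```python
from h import *
show()
```

```text
t 7.53 pos [480.6 197.   70.4] q [-0.08  0.42  1.86  0.57  1.06 -0.56] w 62.9 F [-1.8  0.6 -1.7] g 66.7
[[-0.133, 0.989, -0.07], [0.866, 0.15, 0.477], [0.483, 0.002, -0.876]]
```

```bash
cat >> h.py <<'E'
def horiz(phi):
    p=np.radians(phi); z=np.array([np.cos(p),np.sin(p),0]); x=np.array([0,0,1.]); return R.from_matrix(np.array([x,np.cross(z,x),z]).T)
E
python3 - <<'E'
from h import *
print(rel([478.5,285,110],horiz(75)))
s=env.read_state(); r0=rot(s['tool_rot'])
v=(r0.inv()*horiz(75)).as_rotvec(); print(np.linalg.norm(v),np.linalg.norm(v)/np.radians(7.16))
E
```

```text
(array([95.6, 11.2,  7.5]), array([-0.371,  1.051,  0.222]))
1.1363435000971813 9.093252323001725
```

Call:
step_arm(motion=[30,3,2,-0.04,0.115,0.024,60,7,5,-0.08,0.23,0.049,80,9,6,-0.122,0.345,0.073,96,11,7,-0.163,0.46,0.097,96,11,7,-0.203,0.575,0.121,96,11,7,-0.243,0.69,0.146,96,11,7,-0.284,0.805,0.17,96,11,7,-0.325,0.92,0.194])

```text
time: 8.2
eef_pos: [478.7, 286.2, 110.2]
tool_rot: [-0.404, 0.58, 0.479, 0.52]
force: [-0.6, -0.3, -2.6]
width: 62.7
gripper_force: 66.8
```

Run:
```python
from h import *
show(); print(rel([478.5,285,110],horiz(75)))
```

```text
t 8.2 pos [478.7 286.2 110.2] q [-0.38  0.93  2.23  1.41  1.44 -1.61] w 62.7 F [-0.6 -0.3 -2.6] g 66.8
[[0.0, 0.976, 0.216], [0.136, -0.214, 0.967], [0.991, 0.029, -0.133]]
(array([-0.4,  0.1, -1.1]), array([-0.044,  0.132,  0.032]))
```

Call:
step_arm(motion=[-1,0,-1,-0.022,0.066,0.016,-3,0,-2,-0.044,0.132,0.032,-5,0,-3,-0.044,0.132,0.032,-10,0,-3,-0.044,0.132,0.032,-14,0,-3,-0.044,0.132,0.032,-15,0,-3,-0.044,0.132,0.032])

```text
time: 8.7
eef_pos: [476.5, 282.7, 95.8]
tool_rot: [-0.431, 0.561, 0.433, 0.558]
force: [0.9, 0.1, -1.1]
width: 63.3
gripper_force: 66.9
```

Run:
```python
from h import *
show(); print(rel([478.5,285,87],horiz(75)))
im,d=env.get_image('scene'); cv2.imwrite('pics/s2.png',cv2.resize(im[120:300,180:450,::-1],None,fx=2.8,fy=2.8))
```

```text
t 8.7 pos [476.5 282.7  95.8] q [-0.4   1.1   2.24  1.43  1.54 -1.77] w 63.3 F [ 0.9  0.1 -1.1] g 66.9
[[0.002, 0.967, 0.253], [0.005, -0.253, 0.967], [1.0, -0.001, -0.005]]
(array([-8.8,  1.4,  2.8]), array([-0.006,  0.005, -0.001]))
```

View pics/s2.png

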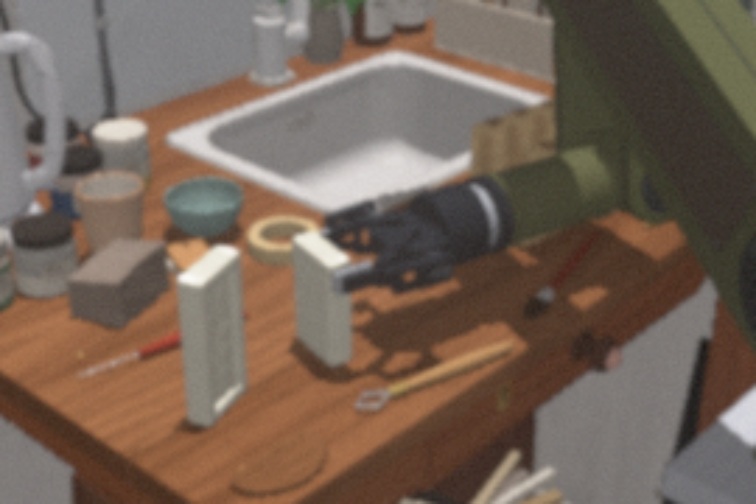

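The scene view shows the medium mould upright at (325,300), just above the bench, with the wrist clear of the rack and brush. I'm lowering it slowly.

Call:
step_arm(motion=[-4,0,0,0,0,0,-7,0,0,0,0,0,-8,0,0,0,0,0,-8,0,0,0,0,0])

```text
time: 9.08
eef_pos: [476.1, 282.8, 87.8]
tool_rot: [-0.432, 0.562, 0.432, 0.558]
force: [0.6, -0.7, -2.7]
width: 62.9
gripper_force: 66.9
```

Call:
step_arm(motion=[-1,0,0,0,0,0,-1,0,0,0,0,0])

```text
time: 9.25
eef_pos: [475.9, 282.8, 87.0]
tool_rot: [-0.433, 0.562, 0.431, 0.558]
force: [0.2, -0.1, -0.9]
width: 62.8
gripper_force: 66.9
```

Call:
step_arm(motion=[-1,0,0,0,0,0,-1,0,0,0,0,0])

```text
time: 9.42
eef_pos: [475.9, 282.7, 87.1]
tool_rot: [-0.433, 0.561, 0.43, 0.559]
force: [0.2, -1.3, 5.1]
width: 63.0
gripper_force: 67.0
```

Contact at 87 mm with 5 N. I'm letting go and backing off.

Call:
step_arm(motion=[0,0,0,0,0,0,0,0,0,0,0,0,0,0,0,0,0,0,0,0,0,0,0,0,0,0,0,0,0,0,0,0,0,0,0,0], grip=0)

```text
time: 9.92
eef_pos: [475.9, 282.7, 85.4]
tool_rot: [-0.433, 0.562, 0.431, 0.558]
force: [-0.3, -0.7, -0.4]
width: 85.3
gripper_force: 0.0
```

Call:
step_arm(motion=[0,0,-8,0,0,0,0,0,-20,0,0,0,0,0,-35,0,0,0,0,0,-50,0,0,0,0,0,-50,0,0,0])

```text
time: 10.33
eef_pos: [464.0, 231.9, 85.4]
tool_rot: [-0.431, 0.562, 0.431, 0.559]
force: [0.3, -0.2, 0.6]
width: 85.1
gripper_force: 0.0
```

Run:
```python
from h import *
show()
im,d=env.get_image('top'); C=cloud('top',d); np.savez('top2.npz',C=C)
P=C.reshape(-1,3); k=(P[:,2]>90)&(P[:,2]<115)&(abs(P[:,0]-463)<70)&(abs(P[:,1]-240)<50)
for t in env.trace('top','medium_mould')[:3]:
    Q=C[t['mask']&(d>0)]; Q=Q[(Q[:,2]>98)&(Q[:,2]<112)]
    print(t['score'],t['extent'],rect(Q) if len(Q)>5 else '',np.percentile(Q[:,2],[5,95]) if len(Q) else '')
from h import *
for h in (200,250): print(rel([462,200,h],down(75)))
```

```text
t 10.33 pos [464.  231.9  85.4] q [-0.53  1.12  2.22  1.3   1.51 -1.76] w 85.1 F [ 0.3 -0.2  0.6] g 0.0
[[0.005, 0.967, 0.257], [0.003, -0.257, 0.967], [1.0, -0.004, -0.004]]
0.81 [243.6, 204.1, 266.1, 235.7] (array([461.6, 231.4]), array([24. , 63.3]), 76.1) [100.97146101 107.54136424]
(array([114.3,   6.3, -33.2]), array([ 1.202, -1.212, -1.212]))
(array([164.3,   6.1, -33.3]), array([ 1.202, -1.212, -1.212]))
```

The medium mould stands at (461.6, 231.4) with its thickness along 76° and its top near 105 mm, as it should be. I'm rising and turning the tool down above it.

Call:
step_arm(motion=[40,0,0,0,0,0,80,0,0,0.06,-0.06,-0.06,120,0,0,0.13,-0.13,-0.13,150,0,0,0.2,-0.2,-0.2,150,0,0,0.27,-0.27,-0.27,150,0,0,0.34,-0.34,-0.34,150,0,0,0.41,-0.41,-0.41,150,0,0,0.48,-0.48,-0.48])

```text
time: 11.1
eef_pos: [463.6, 234.9, 236.5]
tool_rot: [-0.297, 0.444, 0.754, 0.382]
force: [0.2, -0.7, -1.3]
width: 85.8
gripper_force: 0.0
```

Run:
```python
from h import *
show(); print(rel([461.6,231.4,180],down(76)))
```

```text
t 11.1 pos [463.6 234.9 236.5] q [-0.29  0.39  1.81  0.88  1.53 -1.12] w 85.8 F [ 0.2 -0.7 -1.3] g 0.0
[[-0.43, 0.896, -0.109], [0.443, 0.314, 0.84], [0.787, 0.312, -0.532]]
(array([-45.2, -20.6,  27.3]), array([ 0.735, -0.732, -0.747]))
```

Call:
step_arm(motion=[0,0,0,0.07,-0.07,-0.07,0,0,0,0.14,-0.14,-0.14,-10,-5,6,0.21,-0.21,-0.21,-20,-9,12,0.28,-0.28,-0.28,-30,-14,18,0.35,-0.35,-0.35,-45,-20,27,0.42,-0.42,-0.43,-45,-20,27,0.49,-0.49,-0.5,-45,-20,27,0.56,-0.56,-0.57])

```text
time: 11.77
eef_pos: [460.7, 231.6, 178.7]
tool_rot: [-0.077, 0.208, 0.97, 0.096]
force: [-0.1, -0.4, -0.7]
width: 85.3
gripper_force: 0.0
```

Run:
```python
from h import *
show(); print(rel([461.6,231.4,120],down(76)))
```

```text
t 11.77 pos [460.7 231.6 178.7] q [ 0.19  0.26  1.65  0.25  1.31 -1.03] w 85.3 F [-0.1 -0.4 -0.7] g 0.0
[[-0.902, 0.419, -0.109], [0.389, 0.895, 0.219], [0.189, 0.155, -0.97]]
(array([-12. ,  -8.9,  56.8]), array([ 0.173, -0.176, -0.177]))
```

Call:
step_arm(motion=[0,0,0,0.06,-0.06,-0.06,-3,-2,10,0.12,-0.12,-0.12,-6,-4,28,0.173,-0.176,-0.177,-12,-9,57,0.173,-0.176,-0.177,-12,-9,57,0.173,-0.176,-0.177,-12,-9,57,0.173,-0.176,-0.177])

```text
time: 12.27
eef_pos: [459.8, 231.2, 119.1]
tool_rot: [-0.003, 0.123, 0.992, 0.001]
force: [0.1, -0.3, -0.0]
width: 85.2
gripper_force: 0.0
```

Run:
```python
from h import *
show(); C,im,d=wcloud('pics/w4.png')
for t in env.trace('wrist','medium_mould')[:2]:
    Q=C[t['mask']&(d>0)]; zt=np.percentile(Q[:,2],90); Q=Q[(Q[:,2]>98)&(Q[:,2]<112)]
    print(t['score'],t['extent'],zt,rect(Q) if len(Q)>5 else '')
    if len(Q)>5: c,sz,a=rect(Q); print(rel([*c,36],down(76)))
```

```text
t 12.27 pos [459.8 231.2 119.1] q [ 0.38  0.3   1.73  0.    1.12 -0.94] w 85.2 F [ 0.1 -0.3 -0. ] g 0.0
[[-0.97, 0.245, -0.006], [0.245, 0.97, 0.002], [0.006, 0.001, -1.0]]
0.67 [305.3, 148.8, 344.7, 260.5] 105.75382697321162 (array([461.2, 233.8]), array([23.9, 63.1]), 75.0)
(array([ 2.5,  1.5, 85.3]), array([ 0.004, -0.001, -0.005]))
```

Call:
step_arm(motion=[1,1,25,0,0,0,2,1,50,0,0,0,2,1,70,0,0,0,2,1,80,0,0,0,2,1,85,0,0,0,2,1,85,0,0,0])

```text
time: 12.87
eef_pos: [461.9, 232.8, 35.7]
tool_rot: [-0.0, 0.125, 0.992, 0.002]
force: [0.5, -0.1, 0.2]
width: 85.4
gripper_force: 0.0
```

Call:
step_arm(motion=[0,0,0,0,0,0,0,0,0,0,0,0,0,0,0,0,0,0,0,0,0,0,0,0,0,0,0,0,0,0,0,0,0,0,0,0,0,0,0,0,0,0,0,0,0,0,0,0], grip=200, force=40)

```text
time: 13.53
eef_pos: [462.0, 233.4, 36.5]
tool_rot: [0.0, 0.124, 0.992, 0.002]
force: [-0.8, -0.4, 6.2]
width: 23.8
gripper_force: 40.3
```

Call:
step_arm(motion=[0,0,0,0,0,0,0,0,0,0,0,0,0,0,0,0,0,0,0,0,0,0,0,0,0,0,0,0,0,0,0,0,0,0,0,0], grip=225, force=60)

```text
time: 14.03
eef_pos: [462.0, 233.4, 36.5]
tool_rot: [0.0, 0.124, 0.992, 0.002]
force: [-1.0, -0.6, 5.9]
width: 23.2
gripper_force: 59.4
```

Run:
```python
from h import *
show()
```

```text
t 14.03 pos [462.  233.4  36.5] q [ 0.38  0.4   1.83  0.    0.91 -0.94] w 23.2 F [-1.  -0.6  5.9] g 59.4
[[-0.969, 0.247, 0.001], [0.247, 0.969, 0.005], [-0.0, 0.005, -1.0]]
```

Held at 23 mm with 59 N. Lifting and carrying to the second slot.

Call:
step_arm(motion=[0,0,-10,0,0,0,0,0,-40,0,0,0,0,0,-80,0,0,0,0,0,-120,0,0,0,0,0,-150,0,0,0,0,0,-150,0,0,0])

```text
time: 14.53
eef_pos: [465.7, 234.4, 193.0]
tool_rot: [0.006, 0.124, 0.992, 0.005]
force: [1.6, 0.9, -1.1]
width: 23.0
gripper_force: 59.4
```

Run:
```python
from h import *
show(); print(rel([486.7,-183.4,186],down(82.85)))
C,im,d=wcloud()
for t in env.trace('wrist','medium_mould')[:2]:
    Q=C[t['mask']&(d>0)]; zt=np.percentile(Q[:,2],90); print(t['score'],t['extent'],zt); 
    s=env.read_state(); r=rot(s['tool_rot']); T=r.inv().apply(Q-s['eef_pos']); K=T[T[:,2]<np.percentile(T[:,2],10)+10]
    print(rect(K),np.percentile(K[:,2],[5,50]))
```

```text
t 14.53 pos [465.7 234.4 193. ] q [ 0.38  0.22  1.63  0.    1.27 -0.94] w 23.0 F [ 1.6  0.9 -1.1] g 59.4
[[-0.969, 0.247, 0.012], [0.247, 0.969, 0.009], [-0.01, 0.012, -1.0]]
(array([-123.3, -399.8,    3.3]), array([ 0.012,  0.01 , -0.124]))
0.77 [292.8, 162.9, 350.5, 336.3] 262.04692771071245
(array([-1.7,  2.8]), array([63.2, 25.3]), 0.9) [-74.96749943 -73.95377179]
0.69 [10.0, 181.8, 55.8, 190.0] 7.96170888324422
(array([ -25.7, -494.4]), array([140.8,  11.4]), 87.9) [176.08121245 177.77898818]
```

Call:
step_arm(motion=[-12,-40,2,0,0,-0.02,-24,-80,2,0,0,-0.04,-36,-120,2,0,0,-0.06,-48,-160,2,0,0,-0.08,-60,-200,2,0,0,-0.1,-72,-240,2,0,0,-0.124,-84,-280,2,0,0,-0.124,-96,-320,2,0,0,-0.124])

```text
time: 15.3
eef_pos: [473.0, -101.7, 180.1]
tool_rot: [-0.003, 0.063, 0.998, 0.003]
force: [0.8, 0.2, -0.7]
width: 23.0
gripper_force: 59.5
```

Run:
```python
from h import *
show(); print(rel([486.7,-183.4,186],down(82.85)))
```

```text
t 15.3 pos [ 473.  -101.7  180.1] q [-0.3   0.19  1.7   0.    1.25 -1.75] w 23.0 F [ 0.8  0.2 -0.7] g 59.5
[[-0.992, 0.125, -0.005], [0.125, 0.992, 0.006], [0.005, 0.005, -1.0]]
(array([-23.7, -79.3,  -6.5]), array([ 0.005, -0.005, -0.   ]))
```

Call:
step_arm(motion=[-10,-35,-3,0,0,0,-20,-65,-3,0,0,0,-24,-79,0,0,0,0,-24,-79,4,0,0,0,-24,-79,4,0,0,0,-24,-79,4,0,0,0])

```text
time: 15.8
eef_pos: [487.5, -179.8, 176.1]
tool_rot: [-0.002, 0.063, 0.998, 0.004]
force: [0.6, -0.4, -2.5]
width: 23.4
gripper_force: 59.6
```

```bash
cat >> h.py <<'E'
def rackfit(C,d,c=np.array([489.3,-162.6]),a=82.85):
    """batten centres (u,v offsets from the assumed rack frame) in a cloud"""
    a=np.radians(a); ex=np.array([np.cos(a),np.sin(a)]); ey=np.array([-ex[1],ex[0]])
    P=C[(d>0)]; q=P[:,:2]-c; u=q@ex; v=q@ey; z=P[:,2]
    for s in (-1,1):
        b=(s*v>24)&(s*v<32)&(z>92)&(z<107)
        print(s,[(c0,int(k.sum()),round(float((np.percentile(u[k],3)+np.percentile(u[k],97))/2-c0),1)) for c0 in (-84,-42,0,42,84) for k in [b&(abs(u-c0)<11)] if k.sum()>5])
        k=(s*v>20)&(s*v<60)&(z>103)&(z<112)&(abs(u)<95)
        if k.sum()>20: print('  cheek',np.percentile(v[k],[2,98]).round(1),int(k.sum()))
    return ex,ey
E
python3 - <<'E'
from h import *
show(); C,im,d=wcloud('pics/w5.png'); s=env.read_state(); r=rot(s['tool_rot'])
ex,ey=rackfit(C,d)
T=r.inv().apply((C-s['eef_pos']).reshape(-1,3)).reshape(C.shape)
k=(d>0)&(abs(T[...,0])<45)&(abs(T[...,1])<14)&(T[...,2]<-62)&(T[...,2]>-80)
Q=C[k]; q=Q[:,:2]-np.array([489.3,-162.6])
print('block uv',rect(np.c_[q@ex,q@ey]),np.percentile(Q[:,2],[5,50,95]),k.sum())
E
```

```text
t 15.8 pos [ 487.5 -179.8  176.1] q [-0.44  0.25  1.64  0.01  1.26 -1.89] w 23.4 F [ 0.6 -0.4 -2.5] g 59.6
[[-0.992, 0.125, -0.004], [0.125, 0.992, 0.007], [0.005, 0.007, -1.0]]
-1 [(-84, 103, 0.5), (-42, 44, -2.6), (42, 108, 0.4), (84, 106, -0.0)]
  cheek [-46.  -34.6] 1747
1 [(-84, 132, 0.6), (-42, 132, 0.6), (0, 137, 0.1), (42, 131, 0.4), (84, 123, 0.1)]
  cheek [35.5 47.1] 3091
block uv (array([-17.7,  -0. ]), array([63.8, 27.9]), 89.6) [242.43593397 244.61987388 251.17560908] 7263
```

View pics/w5.png

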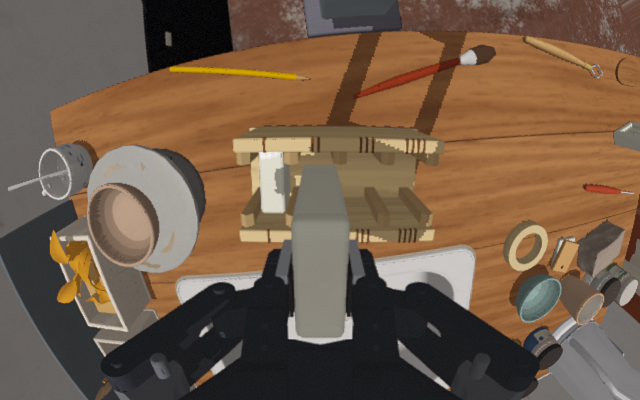

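The wrist view shows the mould hanging over the second slot, with the small mould at (272,180) beside it. The fit says it needs about 3.4 mm toward slot 1. I'm correcting and coming down to just above the battens.

Call:
step_arm(motion=[0.5,-3.4,0,0,0,0,0.5,-3.4,10,0,0,0,0.5,-3.4,20,0,0,0,0.5,-3.4,25,0,0,0,0.5,-3.4,25,0,0,0,0.5,-3.4,25,0,0,0])

```text
time: 16.35
eef_pos: [487.9, -184.5, 152.2]
tool_rot: [-0.001, 0.062, 0.998, 0.003]
force: [0.5, -0.3, -2.8]
width: 23.3
gripper_force: 59.7
```

Run:
```python
from h import *
show(); C,im,d=wcloud(); s=env.read_state(); r=rot(s['tool_rot'])
ex,ey=rackfit(C,d); print(rel([487,-183.2,148],down(82.85)))
T=r.inv().apply((C-s['eef_pos']).reshape(-1,3)).reshape(C.shape)
k=(d>0)&(abs(T[...,0])<45)&(abs(T[...,1])<18)&(T[...,2]<-60)&(T[...,2]>-72)
Q=C[k]; q=Q[:,:2]-np.array([489.3,-162.6])
print('block uv',rect(np.c_[q@ex,q@ey]),np.percentile(Q[:,2],[5,50,95]),k.sum())
# front face of the block (facing camera, +tool x side), below fingers
k=(d>0)&(T[...,0]>26)&(T[...,0]<38)&(abs(T[...,1])<20)&(T[...,2]>-65)&(T[...,2]<45)
for lo in range(-65,45,15):
    kk=k&(T[...,2]>lo)&(T[...,2]<lo+15)
    if kk.sum()>30: print(lo,kk.sum(),'y',np.percentile(T[kk][:,1],[2,98]).round(1),'x',np.median(T[kk][:,0]).round(1))
```

```text
t 16.35 pos [ 487.9 -184.5  152.2] q [-0.45  0.27  1.67  0.    1.2  -1.89] w 23.3 F [ 0.5 -0.3 -2.8] g 59.7
[[-0.992, 0.125, -0.001], [0.125, 0.992, 0.005], [0.002, 0.005, -1.0]]
-1 [(-84, 128, 0.9), (-42, 17, -4.4), (0, 30, 4.5), (42, 128, 0.0), (84, 124, -0.2)]
  cheek [-46.2 -34.5] 1797
1 [(-84, 154, 1.0), (-42, 160, 0.3), (0, 150, 0.2), (42, 156, 0.5), (84, 137, 0.1)]
  cheek [35. 47.] 3738
(array([1.6, 1.4, 4.7]), array([ 0.005, -0.001, -0.   ]))
block uv (array([-22.3,  -0.8]), array([35.9, 63.6]), 0.4) [217.36408115 220.59756475 221.75563571] 7054
-65 686 y [-10.4  11.9] x 32.3
-50 506 y [-10.2  11.7] x 32.3
-35 361 y [-10.6  11.7] x 32.3
-20 307 y [-10.3  11.6] x 32.3
-5 233 y [-10.5  11.5] x 32.3
10 180 y [-10.8  11.3] x 32.3
25 93 y [-10.4  11.8] x 32.4
```

The front face shows the mould hanging straight and centred in the hand. It needs 1.4 mm in x and 0.5 mm in y, then it goes down into the slot.

Call:
step_arm(motion=[1.4,0.5,0,0.004,0,0,1.4,0.5,6,0.004,0,0,1.4,0.5,12,0.004,0,0,1.4,0.5,18,0.004,0,0,1.4,0.5,24,0.004,0,0,1.4,0.5,30,0.004,0,0,1.4,0.5,30,0.004,0,0])

```text
time: 16.98
eef_pos: [486.0, -183.7, 121.2]
tool_rot: [-0.002, 0.063, 0.998, 0.001]
force: [-1.2, 0.8, -1.6]
width: 23.0
gripper_force: 59.7
```

Run:
```python
from h import *
show()
```

```text
t 16.98 pos [ 486.  -183.7  121.2] q [-0.44  0.3   1.72  0.    1.12 -1.89] w 23.0 F [-1.2  0.8 -1.6] g 59.7
[[-0.992, 0.125, -0.003], [0.125, 0.992, 0.002], [0.003, 0.001, -1.0]]
```

Call:
step_arm(motion=[0,0,8,0,0,0,0,0,18,0,0,0,0,0,28,0,0,0,0,0,38,0,0,0,0,0,48,0,0,0,0,0,58,0,0,0,0,0,66,0,0,0,0,0,68,0,0,0])

```text
time: 17.65
eef_pos: [485.9, -183.6, 53.1]
tool_rot: [-0.002, 0.063, 0.998, 0.001]
force: [0.3, 0.5, -1.2]
width: 23.3
gripper_force: 59.7
```

Call:
step_arm(motion=[0,0,2,0,0,0,0,0,4,0,0,0,0,0,5,0,0,0,0,0,5,0,0,0])

```text
time: 17.98
eef_pos: [487.4, -184.3, 50.1]
tool_rot: [0.0, 0.063, 0.998, 0.0]
force: [-0.5, -0.0, -1.8]
width: 23.3
gripper_force: 59.7
```

Call:
step_arm(motion=[0,0,1,0,0,0,0,0,2,0,0,0,0,0,2,0,0,0])

```text
time: 18.23
eef_pos: [487.2, -184.2, 48.0]
tool_rot: [-0.0, 0.063, 0.998, 0.0]
force: [-0.4, 1.4, -0.7]
width: 23.4
gripper_force: 59.7
```

Call:
step_arm(motion=[0,0,1,0,0,0,0,0,2,0,0,0,0,0,2,0,0,0])

```text
time: 18.48
eef_pos: [487.0, -184.1, 45.8]
tool_rot: [-0.0, 0.063, 0.998, 0.0]
force: [0.1, -1.1, -2.1]
width: 23.3
gripper_force: 59.7
```

Call:
step_arm(motion=[0,0,1,0,0,0,0,0,1,0,0,0])

```text
time: 18.65
eef_pos: [487.0, -184.1, 44.8]
tool_rot: [-0.0, 0.063, 0.998, 0.0]
force: [0.3, -0.6, -1.8]
width: 23.7
gripper_force: 59.7
```

Call:
step_arm(motion=[0,0,1,0,0,0,0,0,1,0,0,0])

```text
time: 18.82
eef_pos: [487.1, -184.2, 44.5]
tool_rot: [-0.0, 0.063, 0.998, 0.0]
force: [-2.0, 0.3, 4.6]
width: 23.7
gripper_force: 60.3
```

Seated: contact at 44.5 mm, as predicted, with 5 N. Letting go and rising.

Call:
step_arm(motion=[0,0,0,0,0,0,0,0,0,0,0,0,0,0,0,0,0,0,0,0,0,0,0,0,0,0,0,0,0,0], grip=110)

```text
time: 19.23
eef_pos: [487.2, -184.2, 43.9]
tool_rot: [-0.0, 0.063, 0.998, 0.0]
force: [0.4, -0.9, 0.0]
width: 48.5
gripper_force: 0.0
```

Call:
step_arm(motion=[0,0,-10,0,0,0,0,0,-40,0,0,0,0,0,-80,0,0,0,0,0,-120,0,0,0,0,0,-150,0,0,0,0,0,-170,0,0,0])

```text
time: 19.73
eef_pos: [488.7, -184.9, 218.7]
tool_rot: [0.003, 0.063, 0.998, -0.001]
force: [0.3, -0.5, -0.8]
width: 48.8
gripper_force: 0.0
```

Run:
```python
from h import *
show(); C,im,d=wcloud('pics/w6.png'); ex,ey=rackfit(C,d)
P=C[d>0]; q=P[:,:2]-np.array([489.3,-162.6]); u=q@ex; v=q@ey
for lo,hi in ((109,117),(71,79)):
    k=(abs(v)<34)&(P[:,2]>lo)&(P[:,2]<hi)&(abs(u)<90); print(k.sum(),rect(np.c_[u[k],v[k]]) if k.sum()>9 else '')
print(rel([477,345.5,230],down(17.8)))
```

```text
t 19.73 pos [ 488.7 -184.9  218.7] q [-0.44  0.21  1.58  0.    1.35 -1.89] w 48.8 F [ 0.3 -0.5 -0.8] g 0.0
[[-0.992, 0.125, 0.005], [0.125, 0.992, -0.002], [-0.005, -0.002, -1.0]]
-1 [(-84, 85, 0.4), (-42, 82, 0.5), (0, 87, 0.4), (42, 84, 0.0), (84, 84, -0.4)]
  cheek [-46.8 -33.6] 2107
1 [(-84, 92, 0.8), (-42, 104, 2.6), (0, 97, 0.4), (42, 90, 0.1), (84, 97, 0.1)]
  cheek [29.5 47.2] 2466
1586 (array([-21.3,  -0.5]), array([63.2, 24.2]), 89.3)
1379 (array([ 0.3, -1.5]), array([178.8,  64.4]), 0.1)
(array([ 79.8, 525.4, -10.9]), array([0.003, 0.012, 1.135]))
```

The medium mould sits upright in slot 2, with its top at about 113 mm and u −21.3. Going to the tall one.

Call:
step_arm(motion=[6,40,0,0,0,0.12,12,80,0,0,0,0.24,18,120,0,0,0,0.36,24,160,0,0,0,0.48,30,200,0,0,0,0.6,36,240,0,0,0,0.72,42,280,0,0,0,0.84,48,320,0,0,0,0.96], grip=0)

```text
time: 20.45
eef_pos: [480.0, 112.3, 214.6]
tool_rot: [-0.0, 0.486, 0.874, 0.0]
force: [0.3, -0.4, -0.1]
width: 85.4
gripper_force: 0.0
```

Run:
```python
from h import *
show(); print(rel([477,345.5,170],down(17.8)))
```

```text
t 20.45 pos [480.  112.3 214.6] q [ 0.14  0.17  1.64  0.    1.33 -0.41] w 85.4 F [ 0.3 -0.4 -0.1] g 0.0
[[-0.528, 0.849, 0.0], [0.849, 0.528, 0.0], [0.0, 0.0, -1.0]]
(array([199.6, 120.7,  44.7]), array([ 0.   , -0.   ,  0.246]))
```

Call:
step_arm(motion=[33,20,0,0,0,0.1,66,40,0,0,0,0.2,100,60,0,0,0,0.246,133,80,10,0,0,0.246,166,100,20,0,0,0.246,200,120,40,0,0,0.246,200,120,45,0,0,0.246,200,120,45,0,0,0.246])

```text
time: 21.12
eef_pos: [473.6, 345.0, 167.0]
tool_rot: [-0.001, 0.585, 0.811, -0.002]
force: [-0.6, 0.1, 0.2]
width: 85.2
gripper_force: 0.0
```

Run:
```python
from h import *
show(); C,im,d=wcloud('pics/w7.png')
for t in env.trace('wrist','tall_mould')[:2]:
    Q=C[t['mask']&(d>0)]; Q=Q[(Q[:,2]>133)&(Q[:,2]<147)]
    print(t['score'],t['extent'])
    if len(Q)>20: c,sz,a=rect(Q); print(c,sz,a,rel([*c,72],down(17.8)))
```

```text
t 21.12 pos [473.6 345.  167. ] q [0.56 0.35 1.52 0.   1.28 0.24] w 85.2 F [-0.6  0.1  0.2] g 0.0
[[-0.315, 0.949, -0.004], [0.949, 0.315, -0.002], [-0.0, -0.005, -1.0]]
0.71 [309.6, 141.2, 344.3, 246.0]
[477.  348.1] [23.9 63.2] 17.7 (array([ 4.2,  3.6, 97. ]), array([-0.002,  0.001,  0.006]))
0.17 [355.1, 194.4, 412.4, 268.6]
```

Call:
step_arm(motion=[2,4,30,0,0,0.006,2,4,60,0,0,0.006,2,4,80,0,0,0.006,2,4,90,0,0,0.006,2,4,95,0,0,0.006,2,4,95,0,0,0.006])

```text
time: 21.72
eef_pos: [479.0, 345.9, 74.2]
tool_rot: [-0.0, 0.59, 0.807, -0.0]
force: [-1.1, -0.3, 0.4]
width: 85.4
gripper_force: 0.0
```

Call:
step_arm(motion=[0,0,0,0,0,0,0,0,0,0,0,0,0,0,0,0,0,0,0,0,0,0,0,0,0,0,0,0,0,0,0,0,0,0,0,0,0,0,0,0,0,0,0,0,0,0,0,0], grip=200, force=40)

```text
time: 22.38
eef_pos: [478.7, 347.2, 75.0]
tool_rot: [-0.0, 0.589, 0.808, 0.0]
force: [-1.0, -0.2, 5.8]
width: 23.6
gripper_force: 40.3
```

Call:
step_arm(motion=[0,0,0,0,0,0,0,0,0,0,0,0,0,0,0,0,0,0,0,0,0,0,0,0,0,0,0,0,0,0,0,0,0,0,0,0], grip=225, force=60)

```text
time: 22.88
eef_pos: [478.7, 347.2, 75.0]
tool_rot: [-0.0, 0.589, 0.808, 0.0]
force: [-1.0, -0.9, 5.9]
width: 22.7
gripper_force: 59.5
```

Run:
```python
from h import *
show()
```

```text
t 22.88 pos [478.7 347.2  75. ] q [0.56 0.44 1.63 0.   1.08 0.24] w 22.7 F [-1.  -0.9  5.9] g 59.5
[[-0.305, 0.952, 0.0], [0.952, 0.305, 0.001], [0.001, 0.0, -1.0]]
```

Held. Lifting the tall one and carrying it to the third slot.

Call:
step_arm(motion=[0,0,-10,0,0,0,0,0,-40,0,0,0,0,0,-80,0,0,0,0,0,-120,0,0,0,0,0,-145,0,0,0,0,0,-145,0,0,0])

```text
time: 23.38
eef_pos: [482.3, 349.3, 226.4]
tool_rot: [0.002, 0.589, 0.808, 0.006]
force: [0.6, -0.2, -1.8]
width: 23.1
gripper_force: 59.6
```

Run:
```python
from h import *
show(); print(rel([491.6,-141.4,218],down(82.85)))
```

```text
t 23.38 pos [482.3 349.3 226.4] q [0.56 0.31 1.42 0.   1.4  0.25] w 23.1 F [ 0.6 -0.2 -1.8] g 59.6
[[-0.305, 0.952, 0.011], [0.952, 0.305, 0.007], [0.004, 0.012, -1.0]]
(array([-470.1, -141.2,    5. ]), array([ 0.013,  0.004, -1.136]))
```

Call:
step_arm(motion=[-38,-12,0,0,0,-0.11,-76,-23,0,0,0,-0.22,-114,-34,0,0,0,-0.33,-152,-46,0,0,0,-0.44,-190,-57,0,0,0,-0.55,-228,-68,0,0,0,-0.66,-266,-80,0,0,0,-0.77,-304,-91,0,0,0,-0.88])

```text
time: 24.05
eef_pos: [483.4, 33.3, 218.1]
tool_rot: [-0.001, 0.193, 0.981, -0.0]
force: [0.7, -0.3, -2.9]
width: 22.8
gripper_force: 59.5
```

Run:
```python
from h import *
show(); print(rel([491.6,-141.4,215],down(82.85)))
```

```text
t 24.05 pos [483.4  33.3 218.1] q [-0.02  0.16  1.64  0.    1.34 -1.2 ] w 22.8 F [ 0.7 -0.3 -2.9] g 59.5
[[-0.926, 0.378, -0.003], [0.378, 0.926, 0.0], [0.002, -0.001, -1.0]]
(array([ -73.6, -158.6,    3. ]), array([-0.   , -0.003, -0.263]))
```

Call:
step_arm(motion=[-17,-36,0,0,0,-0.1,-34,-72,0,0,0,-0.2,-51,-108,0,0,0,-0.263,-64,-138,0,0,0,-0.263,-73,-158,0,0,0,-0.263,-73,-158,0,0,0,-0.263,-73,-158,0,0,0,-0.263])

```text
time: 24.63
eef_pos: [490.9, -139.7, 217.8]
tool_rot: [-0.001, 0.066, 0.998, 0.001]
force: [0.1, 0.5, -1.6]
width: 23.2
gripper_force: 59.7
```

```bash
cat > place.py <<'E'
from h import *
show(); C,im,d=wcloud(); s=env.read_state(); r=rot(s['tool_rot'])
ex,ey=rackfit(C,d)
q=s['eef_pos'][:2]-np.array([489.3,-162.6]); print('tcp uv',(q@ex).round(1),(q@ey).round(1)); print(rel([491.6,-141.4,215],down(82.85)))
T=r.inv().apply((C-s['eef_pos']).reshape(-1,3)).reshape(C.shape)
k=(d>0)&(T[...,0]>26)&(T[...,0]<38)&(abs(T[...,1])<20)&(T[...,2]>-65)&(T[...,2]<78)
for lo in range(-65,78,20):
    kk=k&(T[...,2]>lo)&(T[...,2]<lo+20)
    if kk.sum()>30: print(lo,kk.sum(),'y',np.percentile(T[kk][:,1],[2,98]).round(1),'x',np.median(T[kk][:,0]).round(1))
E
python3 place.py
```

```text
t 24.63 pos [ 490.9 -139.7  217.8] q [-0.36  0.2   1.6   0.    1.35 -1.8 ] w 23.2 F [ 0.1  0.5 -1.6] g 59.7
[[-0.991, 0.133, -0.003], [0.133, 0.991, 0.001], [0.003, 0.001, -1.0]]
-1 [(-84, 83, 0.9), (-42, 80, 0.5), (0, 27, -6.4), (84, 90, -0.2)]
  cheek [-46.2 -28.3] 1374
1 [(-84, 92, 0.7), (-42, 92, 1.2), (0, 115, -2.2), (42, 94, 1.1), (84, 99, 0.1)]
  cheek [30.1 46.9] 2443
tcp uv 24.0 1.4
(array([-1.1, -2.7,  2.9]), array([ 0.002, -0.003, -0.007]))
-65 1355 y [-11.9  10.6] x 31.9
-45 568 y [-12.   10.3] x 32.3
-25 415 y [-12.1  10.2] x 32.4
-5 287 y [-12.2  10.1] x 32.5
15 208 y [-12.4   9.6] x 32.5
35 182 y [-12.8   9.6] x 32.6
55 114 y [-12.1   9.9] x 32.7
```

Call:
step_arm(motion=[-1.3,-1.7,0,0,0,-0.007,-1.3,-1.7,10,0,0,-0.007,-1.3,-1.7,20,0,0,-0.007,-1.3,-1.7,26,0,0,-0.007,-1.3,-1.7,26,0,0,-0.007,-1.3,-1.7,26,0,0,-0.007])

```text
time: 25.18
eef_pos: [492.1, -139.9, 192.0]
tool_rot: [-0.001, 0.061, 0.998, 0.001]
force: [-0.3, -0.6, -2.4]
width: 22.9
gripper_force: 59.8
```

```bash
python3 place.py
```

```text
t 25.18 pos [ 492.1 -139.9  192. ] q [-0.36  0.22  1.63  0.    1.29 -1.81] w 22.9 F [-0.3 -0.6 -2.4] g 59.8
[[-0.993, 0.122, -0.002], [0.122, 0.993, 0.001], [0.003, 0.001, -1.0]]
-1 [(-84, 90, 0.4), (-42, 85, -0.2), (0, 33, -6.0), (84, 100, 0.5)]
  cheek [-46.6 -27. ] 1659
1 [(-84, 108, 1.2), (-42, 117, 0.7), (0, 128, -1.9), (42, 111, 0.5), (84, 117, 0.2)]
  cheek [30.4 47. ] 2903
tcp uv 22.6 -0.6
(array([  1. ,  -1.3, -22.4]), array([ 0.   , -0.001,  0.002]))
-65 1563 y [-10.6  11.8] x 32.4
-45 574 y [-10.8  11.6] x 33.1
-25 418 y [-10.8  11.4] x 33.1
-5 278 y [-10.9  11.5] x 33.3
15 218 y [-11.1  10.8] x 33.3
35 179 y [-11.5  10.9] x 33.4
55 116 y [-10.8  11.2] x 33.6
```

Call:
step_arm(motion=[0,-1.2,0,0,0,0,0,-1.2,6,0,0,0,0,-1.2,12,0,0,0,0,-1.2,18,0,0,0,0,-1.2,24,0,0,0,0,-1.2,30,0,0,0,0,-1.2,30,0,0,0])

```text
time: 25.82
eef_pos: [491.5, -141.4, 161.3]
tool_rot: [-0.002, 0.062, 0.998, 0.001]
force: [-1.1, 0.4, -1.1]
width: 23.0
gripper_force: 59.8
```

Run:
```python
from h import *
show()
```

```text
t 25.82 pos [ 491.5 -141.4  161.3] q [-0.36  0.25  1.68  0.    1.22 -1.81] w 23.0 F [-1.1  0.4 -1.1] g 59.8
[[-0.992, 0.123, -0.003], [0.123, 0.992, 0.001], [0.003, 0.001, -1.0]]
```

Entered cleanly with the bottom at about 86 mm. Continuing down.

Call:
step_arm(motion=[0,0,8,0,0,0,0,0,18,0,0,0,0,0,28,0,0,0,0,0,38,0,0,0,0,0,48,0,0,0,0,0,58,0,0,0,0,0,66,0,0,0,0,0,69,0,0,0])

```text
time: 26.48
eef_pos: [491.6, -141.4, 92.2]
tool_rot: [-0.002, 0.061, 0.998, 0.001]
force: [0.1, 0.6, -1.9]
width: 22.9
gripper_force: 59.8
```

Call:
step_arm(motion=[0,0,2,0,0,0,0,0,4,0,0,0,0,0,5,0,0,0,0,0,5,0,0,0])

```text
time: 26.82
eef_pos: [492.9, -141.9, 89.1]
tool_rot: [0.0, 0.061, 0.998, 0.0]
force: [-0.5, -0.1, -2.4]
width: 23.0
gripper_force: 59.8
```

Call:
step_arm(motion=[0,0,1,0,0,0,0,0,2,0,0,0,0,0,2,0,0,0])

```text
time: 27.07
eef_pos: [492.7, -141.8, 87.1]
tool_rot: [-0.0, 0.061, 0.998, 0.0]
force: [-0.2, 0.6, -2.5]
width: 23.0
gripper_force: 59.8
```

Call:
step_arm(motion=[0,0,1,0,0,0,0,0,1,0,0,0])

```text
time: 27.23
eef_pos: [492.6, -141.8, 85.9]
tool_rot: [-0.0, 0.061, 0.998, 0.0]
force: [-0.2, 0.2, -2.3]
width: 23.1
gripper_force: 59.8
```

Call:
step_arm(motion=[0,0,1,0,0,0,0,0,1,0,0,0])

```text
time: 27.4
eef_pos: [492.6, -141.8, 84.8]
tool_rot: [-0.0, 0.061, 0.998, 0.0]
force: [0.5, -0.2, -1.9]
width: 23.3
gripper_force: 59.8
```

Call:
step_arm(motion=[0,0,1,0,0,0,0,0,1,0,0,0])

```text
time: 27.57
eef_pos: [492.6, -141.8, 83.8]
tool_rot: [-0.0, 0.061, 0.998, 0.0]
force: [1.3, -0.4, -2.5]
width: 23.5
gripper_force: 59.8
```

Call:
step_arm(motion=[0,0,1,0,0,0,0,0,1,0,0,0])

```text
time: 27.73
eef_pos: [492.8, -141.9, 83.1]
tool_rot: [-0.0, 0.061, 0.998, 0.0]
force: [-1.1, 0.5, -1.3]
width: 23.0
gripper_force: 60.0
```

Call:
step_arm(motion=[0,0,0.7,0,0,0,0,0,0.7,0,0,0])

```text
time: 27.9
eef_pos: [492.8, -141.9, 83.1]
tool_rot: [0.0, 0.061, 0.998, 0.0]
force: [-2.8, 0.3, 3.8]
width: 23.3
gripper_force: 60.7
```

Floor contact at 83.1 mm, as predicted. Letting go and rising clear.

Call:
step_arm(motion=[0,0,0,0,0,0,0,0,0,0,0,0,0,0,0,0,0,0,0,0,0,0,0,0,0,0,0,0,0,0], grip=110)

```text
time: 28.32
eef_pos: [492.7, -141.8, 82.2]
tool_rot: [-0.0, 0.061, 0.998, 0.0]
force: [-0.0, 1.5, -0.7]
width: 48.6
gripper_force: 0.0
```

Call:
step_arm(motion=[0,0,-10,0,0,0,0,0,-40,0,0,0,0,0,-80,0,0,0,0,0,-110,0,0,0,0,0,-130,0,0,0,0,0,-130,0,0,0])

```text
time: 28.82
eef_pos: [496.3, -143.2, 218.2]
tool_rot: [0.005, 0.061, 0.998, -0.001]
force: [0.4, 0.7, 1.1]
width: 48.2
gripper_force: 0.0
```

Run:
```python
from h import *
show(); C,im,d=wcloud('pics/w8.png'); ex,ey=rackfit(C,d)
P=C[d>0]; q=P[:,:2]-np.array([489.3,-162.6]); u=q@ex; v=q@ey
for lo,hi,a,b in ((143,153,-90,90),(110,117,-40,0),(71,79,-80,-45)):
    k=(abs(v)<34)&(P[:,2]>lo)&(P[:,2]<hi)&(u>a)&(u<b); print(k.sum(),rect(np.c_[u[k],v[k]]) if k.sum()>9 else '',np.median(P[k,2]))
```

```text
t 28.82 pos [ 496.3 -143.2  218.2] q [-0.36  0.2   1.59  0.    1.34 -1.81] w 48.2 F [0.4 0.7 1.1] g 0.0
[[-0.992, 0.123, 0.01], [0.123, 0.992, -0.004], [-0.01, -0.002, -1.0]]
-1 [(-84, 84, 0.5), (-42, 77, 0.3), (0, 93, -1.9), (42, 82, 0.1), (84, 85, 0.1)]
  cheek [-46.2 -32.1] 1726
1 [(-84, 93, 1.6), (-42, 96, 2.7), (0, 121, -0.5), (42, 100, 0.4), (84, 90, 0.2)]
  cheek [30.3 46.9] 2502
2017 (array([21.1,  0.1]), array([64. , 23.8]), 89.8) 147.96712630541577
1536 (array([-21.6,  -0.1]), array([64.2, 24.1]), 89.9) 113.00397392703368
1153 (array([-62. ,  -1.9]), array([64.4, 34. ]), 89.4) 74.0826709091545
```

View pics/w8.png

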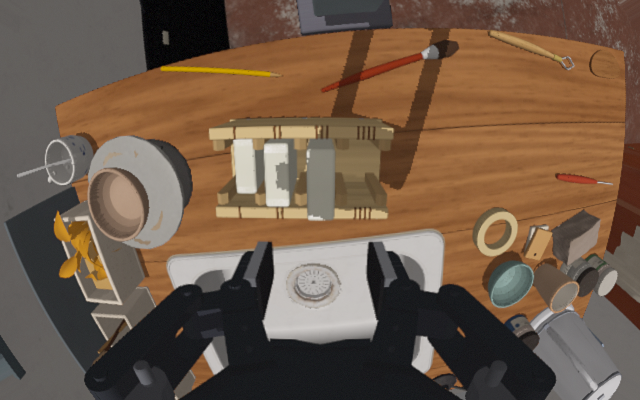

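The picture shows all three moulds graded in slots 1–3, at columns 245, 280 and 320. Their tops measure 74, 113 and 148 mm, which means fully seated, and the hand is clear of everything. Handing in.

```bash
python3 -c "
from plant import env
print(env.sign_off())"
```

```text
the job is handed in; nothing more can be done
None
```

The medium mould was seated in slot 2 first and the tall one in slot 3 after it, both on the slot floor and let go with about 5 N of contact, and the job was handed in at about 29 s with the small mould still in slot 1 and none of the other things touched.

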